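Load a tray of blood micro-tubes over the sill of the bench reader

TASK

Load the two-handled sample tray, with its rack of blood micro-tubes, into the bench reader: its scan head overhangs the bed, so the tray has to go in lengthways over the raised front sill. Lift only the end nearest the reader by its handle, let that end rest on the sill with the other end still on the bench, then push the tray in from its other end until all of it has dropped flat onto the bed behind the sill. Keep the rack in the tray and the rest of the bench undisturbed, and last press the scan button on top of the reader all the way down and let it go.

Things in the scene. Friction and masses are not known exactly. Their poses are not given: they have to be found in the camera images.
- tray: loose open-topped aluminium sample tray, 172 mm long (its x), 104 mm wide (y), walls 24 mm high, 4 mm thick; 0.3 to 0.6 kg empty, balanced at its middle. Origin: centre of the underside; z up. A round steel handle bar (10 mm thick, 60 mm straight) spans each end along y, 72 mm above the underside, 82 mm from the middle. Either end may go in first
- bar_a (a point): middle of the handle bar at the tray's +x end (pinch it from above, fingers before and behind the bar; the tray can swivel about the bar in the grip). About 16 mm of free air lie between bar and rack, and the bar stands 19 mm higher than the rack
- bar_b (a point): middle of the handle bar at the tray's -x end, likewise
- foot_a (a point): middle of the lower edge of the tray's +x end
- foot_b (a point): middle of the lower edge of the tray's -x end
- rack: clear rack of capped blood micro-tubes, 122 x 85 x 49 mm, 0.16 kg, standing loose in the tray, its long side along the tray, between two 5 mm ribs of the tray floor. Origin: centre of its underside, 4 mm above the tray's underside
- reader: the fixed bench reader, 303 mm long (its own x, the way the tray goes in) by 160 mm wide over the lead-ins. Origin: on the bench, 133 mm to +x of the sill. From -x to +x: two flared lead-in plates beside the mouth (x -165 to -135 mm), sill, flat bed (x -129 to +60 mm, top 17.5 mm above the bench) between two rails 116 mm apart and 46 mm high, then a column that ends the bed
- sill: the raised steel sill across the front of the reader's bed, 8 mm thick with a rounded top, its top 30 mm above the bench and 12.5 mm above the bed. Origin: its middle, 12 mm below its top, 133 mm to -x of the reader's origin
- bed_centre (a point): centre of the bed's top surface, 35 mm to -x of the reader's origin; the tray's origin comes here when it is in (16 mm of play lengthways, 12 mm sideways)
- head_edge (a point): middle of the lower front edge of the reader's scan head, a grey box that overhangs the bed from here on to +x (15 mm to +x of the reader's origin); underside 125 mm, top 170 mm above the bench, 136 mm wide
- scan_top (a point): centre of the top of the round scan button (26 mm across) on top of the reader, 97 mm to +x of its origin
- scan (a joint): how far the spring button is pressed: 0 up, 0.006 m fully down (about 5 N); it springs back
- lysing: bystander, leave alone: reagent bottle with a black cap, 54 mm across, 105 mm tall; origin: centre of its underside
- citrate: bystander, leave alone: reagent bottle with a green cap, 40 mm across, 75 mm tall; origin: centre of its underside
- counter: bystander, leave alone: five-key tally counter, 62 x 150 x 37 mm; origin: centre of its underside
- dish: bystander, leave alone: small petri dish, 78 mm across, 15 mm high; origin: centre of its underside
- tweezers: bystander, leave alone: steel forceps, 140 mm long, lying flat; origin: centre of its underside

How it is judged:
On the way, in this order (a step that is already met when the one before it is completed fails the run):
1. the tray's leading end rests on the sill, let go, with its other end still on the bench (contact force between tray and sill above 0.3 N and angle between tray's own z axis and vertical above 0.1 rad and contact force between the fingers and tray below 0.1 N and height (world z) of any of foot_a, foot_b below 0.008 m), for 0.2 s.
2. the whole tray lies flat on the bed behind the sill, its rack in it (horizontal distance between tray and bed_centre below 0.016 m and distance between tray and bed_centre below 0.017 m and angle between tray's own z axis and vertical below 0.035 rad and angle between the x axis of tray and the x axis of reader, either way round below 0.12 rad and z of rack in the frame of tray below 0.012 m and distance between rack and tray below 0.025 m and angle between the z axis of rack and the z axis of tray, either way round below 0.12 rad), for 0.2 s.
3. the scan button is pressed fully down (value of joint scan above 0.0048 m and horizontal distance between tray and bed_centre below 0.016 m and distance between tray and bed_centre below 0.017 m and angle between tray's own z axis and vertical below 0.035 rad and angle between the x axis of tray and the x axis of reader, either way round below 0.12 rad), for 0.05 s.
At the end, for the whole second after the job is handed in: the tray lies flat on the bed behind the sill (its origin within 16 mm of the bed's centre, tilt under 2 degrees, in line with the reader within 7 degrees), released and at rest, the rack standing in it within 25 mm of its place, and the scan button is up again (all of step 2 and contact force between the fingers and tray below 0.1 N and linear speed of tray below 0.02 m/s and value of joint scan below 0.002 m); the robot touches nothing.
It fails at once if the rack or the tray is tipped by more than about 30 degrees (angle between any of rack, tray's own z axis and vertical above 0.52 rad).
It fails at once if the rack leaves the tray (distance between rack and tray above 0.05 m).
It fails at once if the tray hangs in the air over the bench: both ends lifted before it reaches the sill (height (world z) of each of foot_a, foot_b above 0.045 m and contact force between tray and reader below 0.05 N and horizontal distance between tray and bed_centre above 0.13 m).
It fails at once if any of the bystanders (bottles, counter, dish, forceps) is shoved by more than 4 cm (distance of any of lysing, citrate, counter, dish, tweezers from where it was at the start of the episode above 0.04 m).
It also fails if it takes over 51 s, if anything falls off the work surface, if the arm or the gripper's body presses on something with over 40 N, if the wrist force passes 120 N, or if a joint passes its speed limit or range.

ROBOT

A 6-joint arm with a two-finger parallel gripper is mounted at the origin on a cart in front of the work surface, level with it; the furniture and walls round the work are solid. World frame = base frame: x ahead of the robot, y to its left, z up, the work surface at z = 0. Lengths are in m, angles in rad, forces in N, time in s.
With the tool pointing down it reaches from about 0.3 to 0.775 m from the base axis. Payload 14.6 kg.
Tool frame: the origin (TCP) lies midway between the tips of the shut fingers; the grasp point (between the pads) lies 19 mm behind it (ctrl.pinch_z is the distance from the TCP to the grasp point, in m); z points along the fingers, y is the line along which they close (so a half turn about z gives the same grasp; the last joint's range is limited). The gripper opens to 94 mm and grips with 3 to 60 N. Pads are 16 mm wide; open, the fingers measure 119 mm over their backs; the gripper's body (75 mm by 177 mm) begins 78 mm behind the grasp point.
Start: joints at [1.263, 0.3, 1.521, -0, 1.321, -0.067], TCP at [0.131, 0.534, 0.205] pointing down, gripper open.
Joint ranges: [-3.03, 3.03], [-0.79, 2.21], [0.23, 2.52], [-1.04, 4.18], [0, 3.07], [-2.55, 2.55]. Speed limits (rad/s): [2.22, 2.22, 2.57, 3.14, 3.14, 3.14].

INTERFACE

Orientations are given as [roll, pitch, yaw] about the fixed x, y, z axes, in that order (R = Rz(yaw) Ry(pitch) Rx(roll)).
In Python, from station import ctrl gives the robot as it stands.
- The arm moves only by the tool jog_arm, never from a script. Its argument "motion" is a list of rows, each a list of 7 numbers: the shift along the tool's x, y, z in m, then the turn, a rotation vector about the tool's x, y, z in rad, then the opening, from -1 (shut) to 1 (fully open). In form: [[tx, ty, tz, rx, ry, rz, gripper], ...]. A call has 1 to 5 rows; each row shifts and turns the commanded pose from where the row before left it, along the tool's axes as they then stand; what a row does not reach is not made up. A row lasts 1/10 s, in which the tool goes at most 50 mm and 8.59 degrees, less where a joint would pass 70% of its speed; a pose out of reach is approached as far as the arm can. A call is refused whole if a number of a shift passes 0.05 or a number of a turn 0.15, either way. A call with a gripper value outside its range is refused whole. The fingers move at their own pace and stop on an object; "squeeze" is the grip in N (left out, the last holds). Time passes only in rows, so rows that do not move let the fingers close. It gives the time, the measured TCP pose, the force, the opening and the grip force at its end, in the units of the state.
- ctrl.get_obs(): the state, without advancing time (a new reading comes with each control period).
- ctrl.camera(name): name is "scene" or "top" or "wrist"; returns the picture (400x640x3 uint8, red, green, blue); there is no depth.
- ctrl.camera_model(name): a dict with "intrinsics" (3x3 intrinsics, pixels), "rvec" (rotation vector, rad) and "tvec" (3), from world to camera coordinates, as OpenCV has them. Camera axes: x right, y down, z forward; pixel columns grow to the right and rows downward; lengths in m; the calibration is good to about 2 mm. A picture is of the moment at which its call begins: read the wrist's pose just before it. camera_model takes no time and is no camera call; for the wrist camera it gives the pose at the moment of the call.
- ctrl.hand_in(): hands the job in; it is judged then, once.
The state is a dict: "time_s": time; "qpos": joint angles; "joint_vel": joint speeds; "tau": joint torques, N m; "ee_pos": TCP position; "eef_rot": TCP orientation; "force": force on the tool from outside, world axes, zero at the start; "moment": the same for the moment, N m; "grip_width": finger opening in m; "grip_force": force on a finger pad.
Only numpy, scipy, OpenCV 4.12 (cv2) and the standard library are available. Lean on these libraries where they do the work, as an engineer would, in place of code of your own. Each camera call takes 0.05 s, during which the arm holds its last target. There are 200 camera calls.

## Working session

There is one attempt and no reset: what is moved stays moved. The work goes in short steps, Python scripts to look and compute and a tool call to move; the robot and the scene stay as the last step left them, time stands still between calls to the robot, and variables do not carry over. Pictures are saved under pics/ and viewed, at most 10 in all, crops included, and the job is handed in when it is done.

Besides the shell and the picture viewer there is one more tool, called after ">>>" as name(argument=value, ...) on one line, values as JSON. jog_arm: Moves the arm, as the interface text tells. Its arguments: {"type":"object","properties":{"motion":{"type":"array"},"squeeze":{"type":"number"}},"required":["motion"]}

```bash
ls; mkdir -p pics; python3 - <<'E'
from station import ctrl
import cv2
o=ctrl.get_obs();print(o['time_s'],o['ee_pos'],o['eef_rot'],o['grip_width'],ctrl.pinch_z)
for n in('top','scene'):
    cv2.imwrite(f'pics/{n}0.png',cv2.cvtColor(ctrl.camera(n),cv2.COLOR_RGB2BGR));print(ctrl.camera_model(n))
E
```

```text
pics
0.0 [0.1310864  0.5338631  0.20489331] [-3.14041978e+00 -6.00636362e-05  2.90077916e+00] 0.0935125447553781 0.0188
{'intrinsics': array([[502.43323589,   0.        , 313.94278088],
       [  0.        , 502.43323589, 202.12211027],
       [  0.        ,   0.        ,   1.        ]]), 'rvec': array([ 2.33831211, -1.61082445,  0.26851815]), 'tvec': array([-0.22720213,  0.51980667,  1.9516706 ])}
{'intrinsics': array([[438.26319274,   0.        , 317.82834254],
       [  0.        , 438.26319274, 192.82944359],
       [  0.        ,   0.        ,   1.        ]]), 'rvec': array([ 2.1095387 , -0.70977295,  0.34839157]), 'tvec': array([-0.44873813,  0.28568105,  1.16886425])}
```

View pics/top0.png

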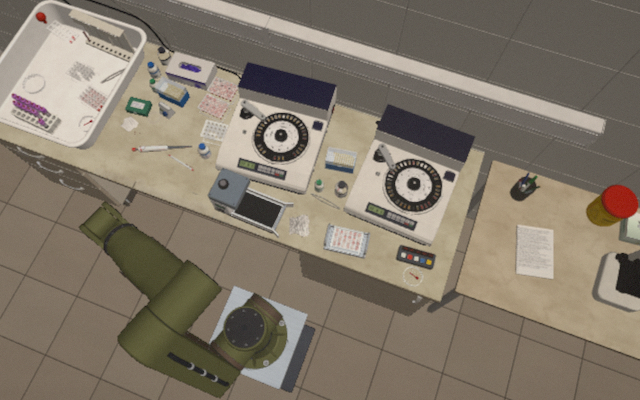

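View pics/scene0.png

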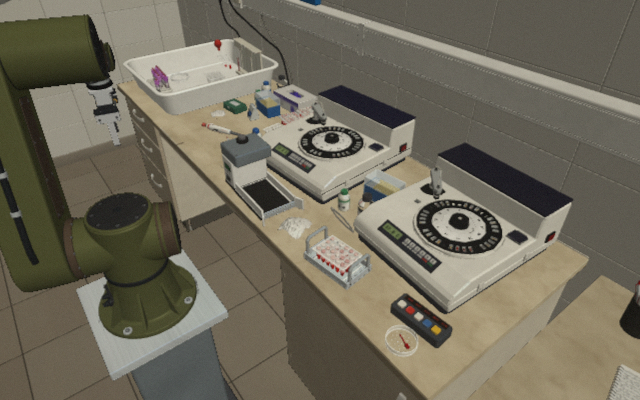

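```bash
python3 - <<'E'
import cv2
a=cv2.imread('pics/top0.png')[155:300,195:455]
cv2.imwrite('pics/topc.png',cv2.resize(a,None,fx=3,fy=3,interpolation=cv2.INTER_CUBIC))
a=cv2.imread('pics/scene0.png')[120:290,210:410]
cv2.imwrite('pics/scenec.png',cv2.resize(a,None,fx=3.5,fy=3.5,interpolation=cv2.INTER_CUBIC))
E
```

```text
(no output)
```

View pics/topc.png

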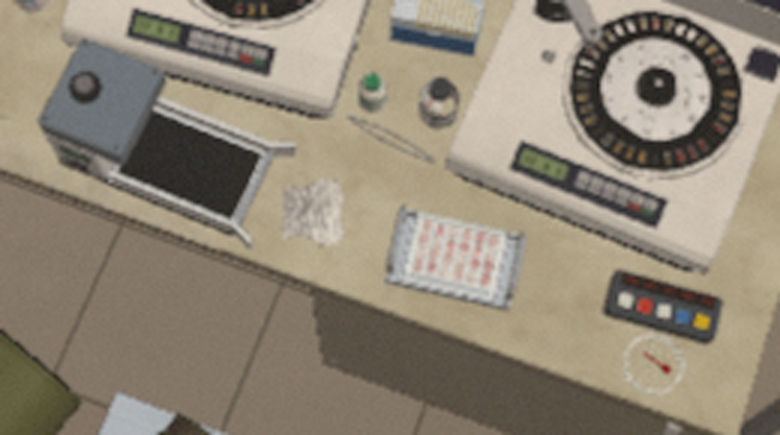

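View pics/scenec.png

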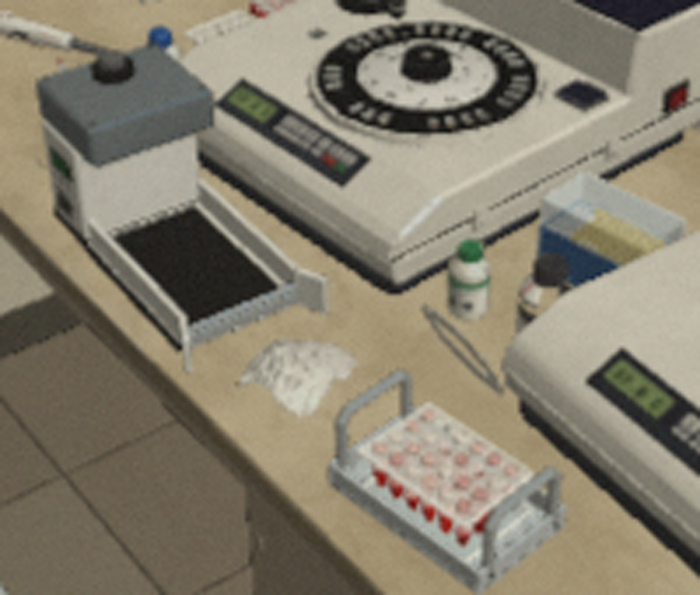

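```bash
cat >h.py <<'E'
import numpy as np,cv2
from station import ctrl
def ray(n,uv,z,m=None):
    m=m or ctrl.camera_model(n);R=cv2.Rodrigues(np.array(m['rvec']))[0];t=np.array(m['tvec'])
    c=-R.T@t;d=R.T@np.linalg.inv(m['intrinsics'])@np.array([uv[0],uv[1],1.])
    return c+d*(z-c[2])/d[2]
T=lambda x,y:((x+.5)/3-.5+195,(y+.5)/3-.5+155)
S=lambda x,y:((x+.5)/3.5-.5+210,(y+.5)/3.5-.5+120)
E
python3 - <<'E'
from h import *
np.set_printoptions(precision=4,suppress=True)
def p(l,n,f,x,y,z):print(l,n,ray(n,f(x,y),z)[:2])
for l,x,y,z in [('barL',396,245,.072),('barR',513,270,.072),('button',86,82,.183),('bedFR',258,150,.0175),('bedFL',232,217,.0175),('headFR',163,73,.17),('headFL',121,158,.17),('headBR',84,40,.17),('headBL',40,118,.17),('citrate',372,97,.0),('lysing',436,118,0),('twz1',350,118,0),('twz2',432,160,0)]:p(l,'top',T,x,y,z)
for l,x,y,z in [('barL',374,394,.072),('barR',523,492,.072),('button',113,62,.183),('headFR',212,95,.17),('headFL',95,133,.17),('headlowFR',212,122,.125),('headlowFL',98,163,.125),('sillR',293,292,.03),('sillL',187,332,.03),('traynear',483,590,0),('trayright',562,527,0),('trayleft',333,487,0)]:p(l,'scene',S,x,y,z)
E
```

```text
barL top [ 0.4547 -0.1243]
barR top [ 0.4776 -0.2812]
button top [0.4878 0.3229]
bedFR top [0.5302 0.1098]
bedFL top [0.4266 0.1062]
headFR top [0.5395 0.2373]
headFL top [0.4111 0.2408]
headBR top [0.5458 0.3548]
headBL top [0.4241 0.3626]
citrate top [ 0.668 -0.009]
lysing top [ 0.6702 -0.1057]
twz1 top [0.6268 0.0089]
twz2 top [ 0.6087 -0.122 ]
barL scene [ 0.4679 -0.119 ]
barR scene [ 0.4909 -0.2799]
button scene [0.4842 0.3286]
headFR scene [0.5383 0.234 ]
headFL scene [0.4153 0.2413]
headlowFR scene [0.5486 0.2566]
headlowFL scene [0.4223 0.2593]
sillR scene [0.5225 0.083 ]
sillL scene [0.4112 0.0926]
traynear scene [ 0.4458 -0.2892]
trayright scene [ 0.54  -0.277]
trayleft scene [ 0.4185 -0.1264]
```

>>> jog_arm(motion=[[-0.032,-0.037,0,0,0,0,-0.3],[-0.032,-0.037,0,0,0,0,-0.3],[-0.032,-0.037,0,0,0,0,-0.3],[-0.032,-0.037,0,0,0,0,-0.3],[-0.032,-0.037,0,0,0,0,-0.3]])

```text
time_s: 0.6
ee_pos: [0.2427, 0.3145, 0.2053]
eef_rot: [-3.141, -0.0, 2.901]
force: [0.7, 0.1, 0.6]
grip_width: 0.0573
grip_force: 0.0
```

>>> jog_arm(motion=[[-0.032,-0.037,0,0,0,0,-0.3],[-0.032,-0.037,0,0,0,0,-0.3],[-0.032,-0.037,0,0,0,0,-0.3],[-0.032,-0.037,0,0,0,0,-0.3],[-0.032,-0.037,0,0,0,0,-0.3]])

```text
time_s: 1.1
ee_pos: [0.354, 0.0965, 0.2056]
eef_rot: [3.141, 0.0, 2.901]
force: [-0.0, 0.8, 0.7]
grip_width: 0.0328
grip_force: 0.0
```

>>> jog_arm(motion=[[-0.032,-0.037,0,0,0,0,-0.3],[-0.032,-0.037,0,0,0,0,-0.3],[-0.032,-0.037,0,0,0,0,-0.3],[-0.032,-0.037,0,0,0,0,-0.3],[-0.032,-0.037,0,0,0,0,-0.3]])

```text
time_s: 1.6
ee_pos: [0.4653, -0.1215, 0.2053]
eef_rot: [3.142, -0.0, 2.9]
force: [0.9, 1.3, 0.3]
grip_width: 0.0328
grip_force: 0.0
```

>>> jog_arm(motion=[[0,0,0,0,0,-0.13,-0.3],[0,0,0,0,0,-0.13,-0.3],[0,0,0,0,0,-0.12,-0.3],[0,0,0,0,0,0,-0.3]])

```text
time_s: 2.0
ee_pos: [0.4648, -0.1194, 0.2052]
eef_rot: [3.141, -0.001, -3.001]
force: [0.2, 1.0, 1.0]
grip_width: 0.0328
grip_force: 0.0
```

```bash
cat >>h.py <<'E'
from scipy.spatial.transform import Rotation as Ro
def st():
    o=ctrl.get_obs();print('t',round(o['time_s'],2),'p',np.round(o['ee_pos'],4),'rpy',np.round(o['eef_rot'],3),'F',np.round(o['force'],1),'w',round(o['grip_width'],4),'g',round(o['grip_force'],1));return o
def to(p,yaw=None):
    o=ctrl.get_obs();R=Ro.from_euler('xyz',o['eef_rot']).as_matrix()
    print('tool shift',np.round(R.T@(np.array(p)-o['ee_pos']),4), 'rz', None if yaw is None else round(-((yaw-o['eef_rot'][2]+np.pi)%(2*np.pi)-np.pi),3))
def pic(n,f):
    m=ctrl.camera_model(n);cv2.imwrite('pics/'+f,cv2.cvtColor(ctrl.camera(n),cv2.COLOR_RGB2BGR));return m
E
python3 - <<'E'
from h import *
import pickle
st();m=pic('wrist','w1.png');pickle.dump(m,open('w1.pkl','wb'))
E
```

```text
t 2.0 p [ 0.4648 -0.1194  0.2052] rpy [ 3.141e+00 -1.000e-03 -3.001e+00] F [0.2 1.  1. ] w 0.0328 g 0.0
```

View pics/w1.png

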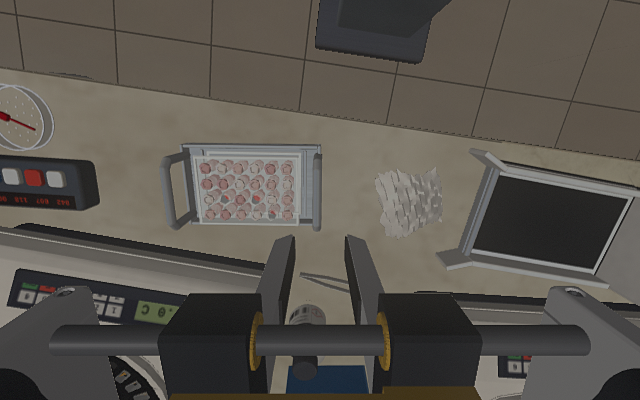

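```bash
python3 - <<'E'
from h import *
import pickle
m=pickle.load(open('w1.pkl','rb'))
for l,u,v,z in [('Lbar top',317,156,.072),('Lbar bot',317,222,.072),('Rbar top',170,163,.072),('Rbar bot',180,221,.072),('sillT',496,168,.03),('sillB',466,247,.03),('bedRB',598,270,.0175),('bedRT',640,192,.0175),('whL',376,200,0),('whR',442,200,0),('trayTL',185,146,.024),('trayTR',320,147,.024),('leadT',478,152,.046),('leadB',438,256,.046)]:
    print(l,np.round(ray('wrist',(u,v),z,m)[:2],4))
E
```

```text
Lbar top [ 0.4213 -0.1274]
Lbar bot [ 0.4947 -0.1171]
Rbar top [ 0.4508 -0.281 ]
Rbar bot [ 0.5154 -0.27  ]
sillT [0.4105 0.0898]
sillB [0.5171 0.0835]
bedRB [0.5299 0.2834]
bedRT [0.4154 0.2905]
whL [ 0.4785 -0.0391]
whR [0.4658 0.0496]
trayTL [ 0.4384 -0.2861]
trayTR [ 0.4165 -0.1248]
leadT [0.3943 0.0537]
leadB [0.528  0.0422]
```

```bash
python3 - <<'E'
from h import *
to((.459,-.1225,.058),-3.002)
E
```

```text
tool shift [ 0.0062 -0.0024  0.1473] rz -0.003
```

>>> jog_arm(motion=[[0.006,-0.002,0.04,0,0,0,-0.42],[0,0,0.04,0,0,0,-0.42],[0,0,0.035,0,0,0,-0.42],[0,0,0.02,0,0,0,-0.42],[0,0,0.01,0,0,0,-0.42]])

```text
time_s: 2.55
ee_pos: [0.4585, -0.1218, 0.0587]
eef_rot: [3.14, -0.002, -3.006]
force: [0.5, -0.9, -0.1]
grip_width: 0.027
grip_force: 0.0
```

>>> jog_arm(motion=[[0,0,0.002,0,0,0,-1],[0,0,0,0,0,0,-1],[0,0,0,0,0,0,-1],[0,0,0,0,0,0,-1]], squeeze=20)

```text
time_s: 2.95
ee_pos: [0.4599, -0.1224, 0.0594]
eef_rot: [-3.141, 0.002, -3.003]
force: [0.5, -1.6, 2.9]
grip_width: 0.0091
grip_force: 20.0
```

>>> jog_arm(motion=[[0,0.004,-0.008,0,0,0,-1],[0,0.004,-0.009,0,0,0,-1],[0,0.004,-0.009,0,0,0,-1],[0,0.004,-0.009,0,0,0,-1],[0,0.004,-0.009,0,0,0,-1]])

```text
time_s: 3.45
ee_pos: [0.4564, -0.1019, 0.1034]
eef_rot: [-3.142, 0.0, -3.002]
force: [0.1, -1.3, -5.2]
grip_width: 0.0093
grip_force: 20.0
```

>>> jog_arm(motion=[[0,0.012,0,0,0,0.02,-1],[0,0.015,0,0,0,0.02,-1],[0,0.015,0,0,0,0.02,-1],[0,0.015,0,0,0,0.02,-1],[0,0.015,0,0,0,0.02,-1]])

```text
time_s: 3.95
ee_pos: [0.4494, -0.0299, 0.103]
eef_rot: [-3.142, 0.0, -3.103]
force: [0.6, -1.1, -4.5]
grip_width: 0.0095
grip_force: 20.0
```

```bash
python3 - <<'E'
from h import *
st();to((.4635,.083,.103),3.076)
m=pic('scene','s2.png')
a=cv2.imread('pics/s2.png')[120:290,210:410]
cv2.imwrite('pics/s2c.png',cv2.resize(a,None,fx=3.5,fy=3.5,interpolation=cv2.INTER_CUBIC))
E
```

```text
t 3.95 p [ 0.4494 -0.0299  0.103 ] rpy [-3.142  0.    -3.103] F [ 0.6 -1.1 -4.5] w 0.0095 g 20.0
tool shift [-1.850e-02  1.123e-01 -1.000e-04] rz 0.104
```

View pics/s2c.png

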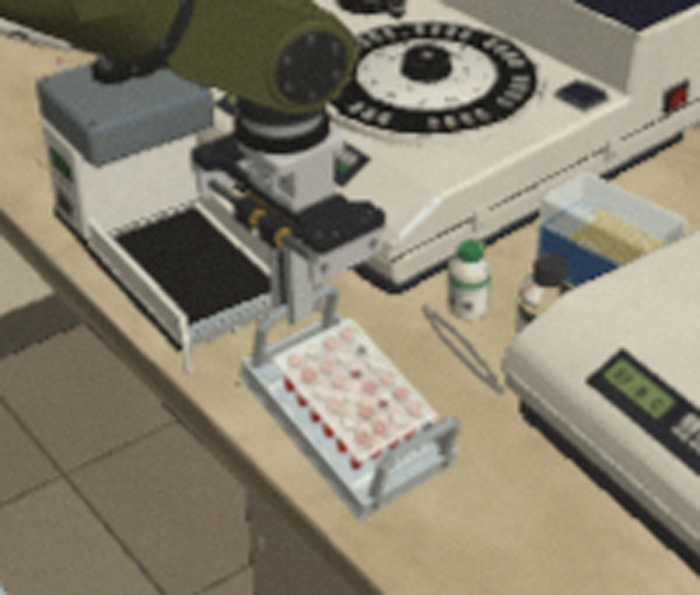

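>>> jog_arm(motion=[[-0.003,0.014,0,0,0,0.02,-1],[-0.003,0.014,0,0,0,0.02,-1],[-0.003,0.014,0,0,0,0.02,-1],[-0.003,0.014,0,0,0,0.02,-1],[-0.003,0.014,0,0,0,0.02,-1]])

```text
time_s: 4.5
ee_pos: [0.4646, 0.0398, 0.1029]
eef_rot: [-3.142, 0.0, 3.08]
force: [-0.0, -0.4, -4.1]
grip_width: 0.0092
grip_force: 20.0
```

>>> jog_arm(motion=[[0,0.014,0,0,0,0,-1],[0,0.014,0,0,0,0,-1],[0,0.014,0,0,0,0,-1],[0,0,0,0,0,0,-1]])

```text
time_s: 4.9
ee_pos: [0.4672, 0.0829, 0.1027]
eef_rot: [3.141, 0.0, 3.083]
force: [-0.5, 2.6, -1.6]
grip_width: 0.0092
grip_force: 20.0
```

```bash
python3 - <<'E'
from h import *
import pickle
st();to((.4635,.083,.103),3.076)
pickle.dump(pic('wrist','w2.png'),open('w2.pkl','wb'))
E
```

```text
t 4.9 p [0.4672 0.0829 0.1027] rpy [3.141 0.    3.083] F [-0.5  2.6 -1.6] w 0.0092 g 20.0
tool shift [ 0.0037 -0.0001 -0.0003] rz 0.007
```

View pics/w2.png

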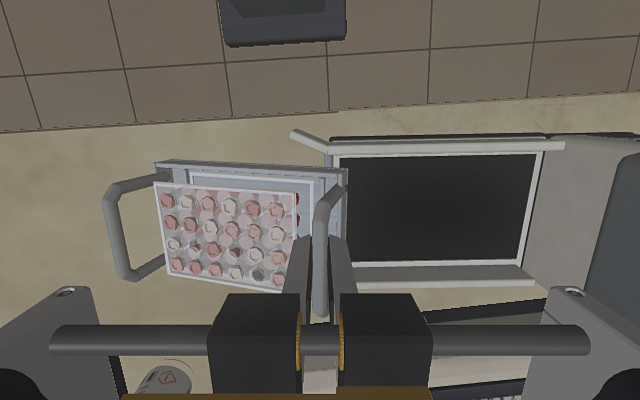

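```bash
python3 - <<'E'
from h import *
import pickle
m=pickle.load(open('w2.pkl','rb'))
for l,u,v,z in [('Rbar1',107,192,.071),('Rbar2',124,276,.071),('lfoot robot-side top corner',345,169,.066),('rear robot-side corner',157,162,.026),('railfront1',332,147,.046),('rail2',563,146,.046),('railb1',336,268,.046),('railb2',520,283,.046),('bed front1',342,155,.0175),('bedfront2',358,262,.0175)]:
    print(l,np.round(ray('wrist',(u,v),z,m)[:2],4))
E
```

```text
Rbar1 [ 0.4268 -0.071 ]
Rbar2 [ 0.4965 -0.0759]
lfoot robot-side top corner [0.4208 0.105 ]
rear robot-side corner [ 0.4126 -0.0547]
railfront1 [0.4064 0.0969]
rail2 [0.4161 0.2788]
railb1 [0.5133 0.0956]
railb2 [0.5383 0.262 ]
bed front1 [0.417  0.1065]
bedfront2 [0.5239 0.1186]
```

>>> jog_arm(motion=[[0.003,0,0,0,0,0,-1],[0,0,0.004,0,0,0,-1],[0,0,0.004,0,0,0,-1],[0,0,0.003,0,0,0,-1],[0,0,0,0,0,0,-1]])

```text
time_s: 5.45
ee_pos: [0.464, 0.0812, 0.091]
eef_rot: [-3.141, -0.001, 3.081]
force: [0.2, 2.7, -0.7]
grip_width: 0.0094
grip_force: 20.0
```

>>> jog_arm(motion=[[0,0,0.002,0,0,0,-1],[0,0,0.002,0,0,0,-1],[0,0,0,0,0,0,-1]])

```text
time_s: 5.75
ee_pos: [0.4652, 0.0813, 0.089]
eef_rot: [3.141, 0.003, 3.081]
force: [-2.5, 2.4, 16.9]
grip_width: 0.0093
grip_force: 20.0
```

>>> jog_arm(motion=[[0,0,-0.001,0,0,0,-0.45],[0,0,0,0,0,0,-0.45],[0,0,0,0,0,0,-0.45],[0,0,0,0,0,0,-0.45]])

```text
time_s: 6.15
ee_pos: [0.464, 0.0812, 0.0882]
eef_rot: [-3.141, -0.0, 3.081]
force: [-0.5, -0.1, -0.2]
grip_width: 0.0258
grip_force: 0.0
```

>>> jog_arm(motion=[[0,0,-0.02,0,0,0,-0.45],[0,0,-0.04,0,0,0,-0.45],[0,0,-0.04,0,0,0,-0.45],[0,0,0,0,0,0,-0.45]])

```text
time_s: 6.55
ee_pos: [0.466, 0.0815, 0.1931]
eef_rot: [3.14, 0.008, 3.081]
force: [0.2, -0.2, -0.5]
grip_width: 0.026
grip_force: 0.0
```

```bash
python3 - <<'E'
from h import *
import pickle
st();to((.45,-.13,.189),1.505)
pickle.dump(pic('wrist','w3.png'),open('w3.pkl','wb'))
E
```

```text
t 6.55 p [0.466  0.0815 0.1931] rpy [3.14  0.008 3.081] F [ 0.2 -0.2 -0.5] w 0.026 g 0.0
tool shift [ 0.0031 -0.2121  0.0038] rz 1.576
```

View pics/w3.png

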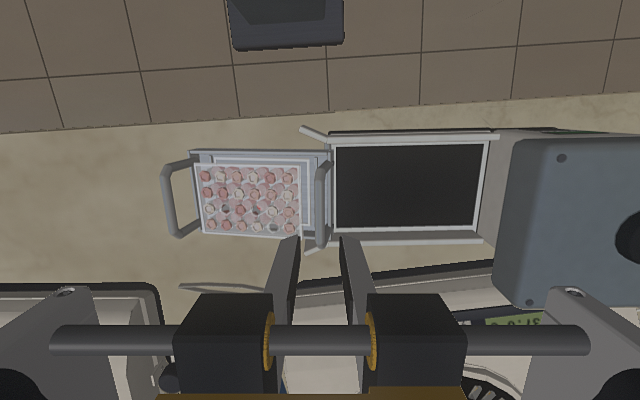

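```bash
python3 - <<'E'
from h import *
import pickle
m=pickle.load(open('w3.pkl','rb'))
for l,u,v,z in [('Rbar1',165,175,.071),('Rbar2',177,231,.071),('Lbar1',320,167,.1),('Lbar2',320,240,.1),('bed front1',334,144,.0175),('bedfront2',332,232,.0175),('bedfar1',482,145,.0175),('bedfar2',475,230,.0175),('headL',520,140,.17),('headR',497,300,.17),('btn',640,238,.183)]:
    print(l,np.round(ray('wrist',(u,v),z,m)[:2],4))
E
```

```text
Rbar1 [ 0.4313 -0.0761]
Rbar2 [ 0.4939 -0.0763]
Lbar1 [0.4273 0.0849]
Lbar2 [0.501  0.0805]
bed front1 [0.4157 0.1024]
bedfront2 [0.5279 0.0948]
bedfar1 [0.4273 0.2774]
bedfar2 [0.5362 0.2797]
headL [0.4045 0.2203]
headR [0.5297 0.2197]
btn [0.4753 0.3043]
```

>>> jog_arm(motion=[[0,-0.043,0,0,0,0,-0.35],[0,-0.043,0,0,0,0,-0.35],[0,-0.043,0,0,0,0,-0.35],[0,-0.043,0,0,0,0,-0.35],[0,-0.04,0,0,0,0,-0.35]])

```text
time_s: 7.1
ee_pos: [0.4503, -0.1319, 0.187]
eef_rot: [3.141, -0.002, 3.081]
force: [0.2, -0.0, -0.1]
grip_width: 0.0309
grip_force: 0.0
```

>>> jog_arm(motion=[[0,0,0,0,0,0.145,-0.35],[0,0,0,0,0,0.145,-0.35],[0,0,0,0,0,0.145,-0.35],[0,0,0,0,0,0.145,-0.35],[0,0,0,0,0,0.145,-0.35]])

```text
time_s: 7.6
ee_pos: [0.4506, -0.1302, 0.1868]
eef_rot: [-3.14, -0.002, 2.35]
force: [-0.5, 0.9, 0.1]
grip_width: 0.0303
grip_force: 0.0
```

>>> jog_arm(motion=[[0,0,0,0,0,0.145,-0.35],[0,0,0,0,0,0.145,-0.35],[0,0,0,0,0,0.145,-0.35],[0,0,0,0,0,0.145,-0.35],[0,0,0,0,0,0.145,-0.35]])

```text
time_s: 8.1
ee_pos: [0.4507, -0.1301, 0.1868]
eef_rot: [-3.139, -0.001, 1.625]
force: [0.5, 0.2, 0.0]
grip_width: 0.0302
grip_force: 0.0
```

>>> jog_arm(motion=[[0,0,0,0,0,0.12,-0.35],[0,0,0,0,0,0,-0.35]])

```text
time_s: 8.3
ee_pos: [0.4508, -0.1301, 0.1871]
eef_rot: [-3.14, -0.001, 1.509]
force: [-0.8, -1.0, -1.0]
grip_width: 0.0306
grip_force: 0.0
```

```bash
python3 - <<'E'
from h import *
st();to((.463,-.125,.06),1.505)
E
```

```text
t 8.3 p [ 0.4508 -0.1301  0.1871] rpy [-3.140e+00 -1.000e-03  1.509e+00] F [-0.8 -1.  -1. ] w 0.0306 g 0.0
tool shift [0.0058 0.0122 0.1271] rz 0.004
```

>>> jog_arm(motion=[[0.003,0.012,0.035,0,0,0,-0.35],[0,0,0.035,0,0,0,-0.35],[0,0,0.035,0,0,0,-0.35],[0,0,0.022,0,0,0,-0.35],[0.01,0,0,0,0,0,-0.35]])

```text
time_s: 8.8
ee_pos: [0.462, -0.1176, 0.0582]
eef_rot: [-3.136, -0.002, 1.513]
force: [0.7, 0.7, 0.1]
grip_width: 0.0307
grip_force: 0.0
```

>>> jog_arm(motion=[[0.01,0,0,0,0,0,-0.35],[0.01,0,0,0,0,0,-0.35],[0.01,0,0,0,0,0,-0.35],[0.01,0,0,0,0,0,-0.35],[0.01,0,0,0,0,0,-0.35]])

```text
time_s: 9.3
ee_pos: [0.4675, -0.0678, 0.0625]
eef_rot: [3.14, 0.002, 1.512]
force: [-0.6, -7.8, 0.0]
grip_width: 0.0307
grip_force: 3.7
```

>>> jog_arm(motion=[[0.01,0,0,0,0,0,-0.35],[0.01,0,0,0,0,0,-0.35],[0.01,0,0,0,0,0,-0.35],[0.01,0,0,0,0,0,-0.35],[0.01,0,0,0,0,0,-0.35]])

```text
time_s: 9.8
ee_pos: [0.4713, -0.0197, 0.0635]
eef_rot: [3.137, 0.005, 1.513]
force: [-1.9, -34.1, 15.2]
grip_width: 0.0306
grip_force: 17.0
```

```bash
python3 - <<'E'
from h import *
import pickle
st();pic('scene','s4.png')
a=cv2.imread('pics/s4.png')[120:290,210:410]
cv2.imwrite('pics/s4c.png',cv2.resize(a,None,fx=3.5,fy=3.5,interpolation=cv2.INTER_CUBIC))
E
```

```text
t 9.8 p [ 0.4713 -0.0197  0.0635] rpy [3.137 0.005 1.513] F [ -1.9 -34.1  15.2] w 0.0306 g 17.0
```

View pics/s4c.png

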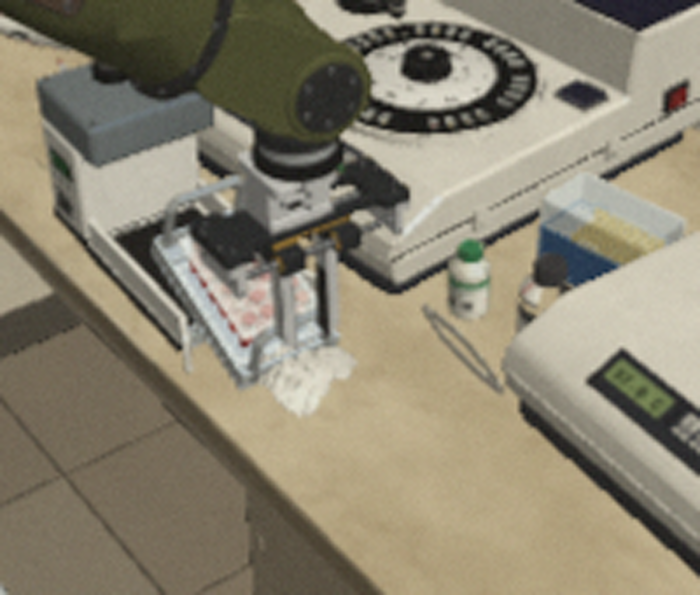

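>>> jog_arm(motion=[[0,0,0,0,0,0,-0.35]])

```text
time_s: 9.95
ee_pos: [0.4713, -0.0186, 0.0634]
eef_rot: [3.137, 0.003, 1.513]
force: [1.3, -11.6, 5.2]
grip_width: 0.0309
grip_force: 5.7
```

>>> jog_arm(motion=[[-0.004,0,0,0,0,0,-0.35],[0,0,0,0,0,0,-0.35]])

```text
time_s: 10.15
ee_pos: [0.47, -0.0219, 0.0622]
eef_rot: [3.14, -0.0, 1.511]
force: [0.7, -0.2, 0.6]
grip_width: 0.0305
grip_force: 0.0
```

```bash
python3 - <<'E'
from h import *
st()
pic('wrist','w5.png');pic('scene','s5.png');pic('top','t5.png')
w=cv2.resize(cv2.imread('pics/w5.png'),(480,300))
s=cv2.resize(cv2.imread('pics/s5.png')[160:260,240:340],(300,300),interpolation=cv2.INTER_CUBIC)
t=cv2.resize(cv2.imread('pics/t5.png')[160:260,200:360],(480,300),interpolation=cv2.INTER_CUBIC)
z=np.zeros((300,300,3),np.uint8)
cv2.imwrite('pics/c5.png',np.vstack([np.hstack([w,s]),np.hstack([t,z])]))
E
```

```text
t 10.15 p [ 0.47   -0.0219  0.0622] rpy [ 3.14  -0.     1.511] F [ 0.7 -0.2  0.6] w 0.0305 g 0.0
```

View pics/c5.png

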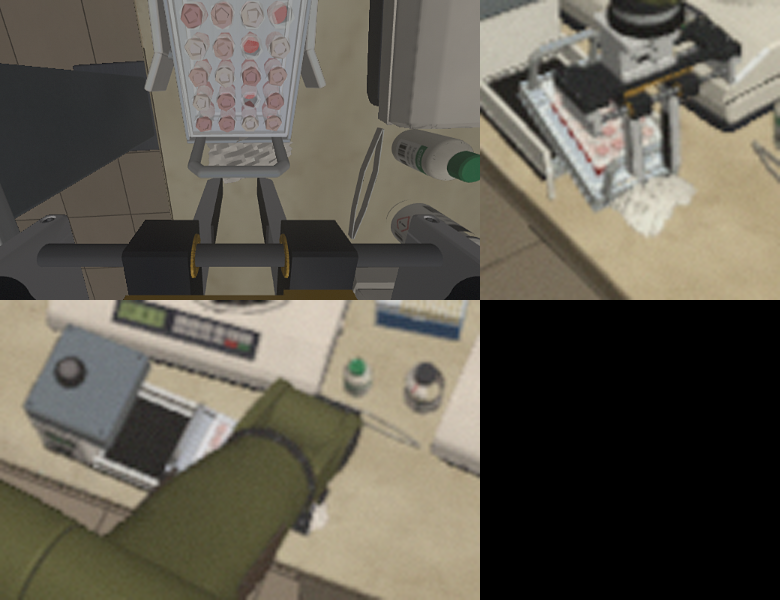

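>>> jog_arm(motion=[[-0.004,0,0,0,0,0,-0.35],[0,0,0.025,0,0,0,-0.35],[0.006,0,-0.002,0,0,0,-0.35],[0.006,0,-0.003,0,0,0,-0.35],[0.006,0,-0.003,0,0,0,-0.35]])

```text
time_s: 10.8
ee_pos: [0.471, -0.0076, 0.0455]
eef_rot: [3.141, -0.0, 1.511]
force: [0.1, -0.9, -0.5]
grip_width: 0.0303
grip_force: 0.0
```

>>> jog_arm(motion=[[0.006,0,-0.003,0,0,0,-0.35],[0.006,0,-0.003,0,0,0,-0.35],[0,0,0,0,0,0,-0.35]])

```text
time_s: 11.1
ee_pos: [0.4717, 0.0045, 0.0512]
eef_rot: [3.14, -0.0, 1.512]
force: [0.3, 0.0, -0.1]
grip_width: 0.0305
grip_force: 0.0
```

>>> jog_arm(motion=[[0.006,0,-0.002,0,0,0,-0.35],[0.006,0,-0.002,0,0,0,-0.35],[0.006,0,-0.002,0,0,0,-0.35],[0.006,0,-0.001,0,0,0,-0.35],[0.006,0,-0.001,0,0,0,-0.35]])

```text
time_s: 11.6
ee_pos: [0.4731, 0.0342, 0.0585]
eef_rot: [-3.141, 0.0, 1.511]
force: [0.2, -2.4, -2.6]
grip_width: 0.0302
grip_force: 1.3
```

>>> jog_arm(motion=[[0.006,0,-0.001,0,0,0,-0.35],[0.006,0,-0.001,0,0,0,-0.35],[0.006,0,-0.001,0,0,0,-0.35],[0.006,0,-0.001,0,0,0,-0.35]])

```text
time_s: 12.0
ee_pos: [0.4745, 0.0582, 0.0625]
eef_rot: [-3.141, 0.0, 1.511]
force: [-0.9, -3.6, -1.7]
grip_width: 0.0308
grip_force: 1.8
```

>>> jog_arm(motion=[[0.006,0,-0.001,0,0,0,-0.35],[0.006,0,-0.001,0,0,0,-0.35],[0.006,0,-0.001,0,0,0,-0.35],[0.005,0,0,0,0,0,-0.35],[0,0,0,0,0,0,-0.35]])

```text
time_s: 12.5
ee_pos: [0.4759, 0.0812, 0.0654]
eef_rot: [-3.141, -0.0, 1.511]
force: [-0.2, -2.2, -2.0]
grip_width: 0.0305
grip_force: 1.3
```

>>> jog_arm(motion=[[0.004,0,0,0,0,0,-0.35],[0.004,0,0,0,0,0,-0.35],[0,0,0,0,0,0,-0.35]])

```text
time_s: 12.8
ee_pos: [0.4764, 0.089, 0.0654]
eef_rot: [-3.141, -0.0, 1.511]
force: [-0.0, -2.7, -2.7]
grip_width: 0.0308
grip_force: 1.3
```

>>> jog_arm(motion=[[0.003,0,0,0,0,0,-0.35],[0,0,0,0,0,0,-0.35]])

```text
time_s: 13.0
ee_pos: [0.4766, 0.0919, 0.0654]
eef_rot: [-3.142, -0.0, 1.511]
force: [-0.4, -3.1, -3.3]
grip_width: 0.0304
grip_force: 1.3
```

>>> jog_arm(motion=[[0.003,0,0,0,0,0,-0.35],[0,0,0,0,0,0,-0.35]])

```text
time_s: 13.2
ee_pos: [0.4768, 0.0949, 0.0654]
eef_rot: [3.142, -0.0, 1.511]
force: [0.2, -2.3, -2.9]
grip_width: 0.0304
grip_force: 1.3
```

```bash
python3 - <<'E'
from h import *
st()
pic('wrist','w6.png');pic('scene','s6.png')
g=cv2.cvtColor(cv2.imread('pics/w6.png'),cv2.COLOR_BGR2GRAY)
# coarse profile down the image centre columns (tray rear wall/bar/sill rows)
for c in (300,320,340): print(c,[int(x) for x in g[120:260:4,c-2:c+3].mean(1)])
E
```

```text
t 13.2 p [0.4768 0.0949 0.0654] rpy [ 3.142 -0.     1.511] F [ 0.2 -2.3 -2.9] w 0.0304 g 1.3
300 [149, 116, 149, 141, 150, 151, 108, 120, 122, 123, 102, 122, 151, 144, 126, 115, 122, 122, 107, 122, 149, 149, 160, 127, 130, 129, 130, 75, 87, 125, 123, 122, 69, 85, 94]
320 [135, 145, 148, 149, 149, 149, 147, 148, 153, 147, 144, 149, 149, 149, 148, 144, 138, 133, 142, 160, 146, 149, 160, 125, 128, 128, 128, 76, 88, 125, 122, 122, 69, 85, 94]
340 [108, 115, 121, 150, 150, 149, 155, 142, 122, 134, 149, 154, 150, 150, 145, 131, 125, 131, 138, 154, 148, 149, 160, 130, 132, 132, 133, 76, 90, 126, 122, 121, 70, 86, 96]
```

>>> jog_arm(motion=[[-0.004,0,0,0,0,0,-0.35],[-0.006,0,0,0,0,0,-0.35],[0,0,0,0,0,0,-0.35],[0,0,0,0,0,0,-0.35]])

```text
time_s: 13.7
ee_pos: [0.4764, 0.0846, 0.0657]
eef_rot: [3.141, -0.0, 1.51]
force: [-0.1, -0.4, -0.5]
grip_width: 0.0304
grip_force: 0.0
```

>>> jog_arm(motion=[[0.005,0,0,0,0,0,-0.35],[0.003,0,0,0,0,0,-0.35],[0,0,0,0,0,0,-0.35]])

```text
time_s: 14.0
ee_pos: [0.4768, 0.0929, 0.0656]
eef_rot: [3.141, 0.0, 1.511]
force: [-1.2, -1.8, 1.0]
grip_width: 0.0305
grip_force: 1.0
```

>>> jog_arm(motion=[[-0.01,0,0,0,0,0,-0.35],[0,0,-0.03,0,0,0,-0.35],[0,0,-0.03,0,0,0,-0.35],[0.022,0,0,0,0,0,-0.35],[0,0,0,0,0,0,-0.35]])

```text
time_s: 14.5
ee_pos: [0.4777, 0.1055, 0.1261]
eef_rot: [3.14, -0.001, 1.512]
force: [0.5, 0.3, -0.4]
grip_width: 0.0304
grip_force: 0.0
```

>>> jog_arm(motion=[[0,0,0.01,0,0,0,-0.35],[0,0,0.005,0,0,0,-0.35],[0,0,0.003,0,0,0,-0.35],[0,0,0,0,0,0,-0.35]])

```text
time_s: 14.9
ee_pos: [0.477, 0.1042, 0.1065]
eef_rot: [-3.14, 0.0, 1.51]
force: [-0.8, -0.1, -0.0]
grip_width: 0.0303
grip_force: 0.0
```

>>> jog_arm(motion=[[0,0,0.004,0,0,0,-0.35],[0,0,0.002,0,0,0,-0.35],[0,0,0,0,0,0,-0.35]])

```text
time_s: 15.2
ee_pos: [0.4772, 0.1046, 0.1011]
eef_rot: [-3.141, 0.0, 1.511]
force: [0.1, -0.2, 0.1]
grip_width: 0.0301
grip_force: 0.0
```

>>> jog_arm(motion=[[0,0,0.003,0,0,0,-0.35],[0,0,0.001,0,0,0,-0.35],[0,0,0,0,0,0,-0.35]])

```text
time_s: 15.5
ee_pos: [0.4773, 0.1046, 0.0973]
eef_rot: [-3.141, 0.0, 1.511]
force: [1.1, 0.0, -0.5]
grip_width: 0.0307
grip_force: 0.0
```

>>> jog_arm(motion=[[0,0,0.002,0,0,0,-0.35],[0,0,0.001,0,0,0,-0.35],[0,0,0,0,0,0,-0.35]])

```text
time_s: 15.8
ee_pos: [0.4774, 0.1046, 0.0946]
eef_rot: [3.141, -0.0, 1.511]
force: [-0.9, 0.0, 3.4]
grip_width: 0.0304
grip_force: 1.4
```

>>> jog_arm(motion=[[0,0,-0.045,0,0,0,-1],[0,0,-0.05,0,0,0,-1],[0,0,-0.05,0,0,0,-1],[0.04,0,-0.01,0,0,0,-1],[0.04,0,0,0,0,0,-1]])

```text
time_s: 16.3
ee_pos: [0.483, 0.1852, 0.2522]
eef_rot: [3.137, -0.002, 1.509]
force: [1.2, 0.1, -1.2]
grip_width: 0.0007
grip_force: 0.0
```

```bash
python3 - <<'E'
from h import *
st()
for z in (.17,.18,.19,.2):
    print(z,ray('top',T(86,82),z)[:2].round(4),ray('scene',S(113,62),z)[:2].round(4))
m=pic('wrist','w7.png')
g=cv2.medianBlur(cv2.cvtColor(cv2.imread('pics/w7.png'),cv2.COLOR_BGR2GRAY),5)
c=cv2.HoughCircles(g,cv2.HOUGH_GRADIENT,1.2,40,param1=80,param2=22,minRadius=18,maxRadius=60)
for u,v,r in (c[0][:8] if c is not None else []): print(u,v,r,int(g[int(v),int(min(u,639))]),ray('wrist',(u,v),.185,m)[:2].round(4))
to((.483,.321,.23),1.511)
E
```

```text
t 16.3 p [0.483  0.1852 0.2522] rpy [ 3.137e+00 -2.000e-03  1.509e+00] F [ 1.2  0.1 -1.2] w 0.0007 g 0.0
0.17 [0.4917 0.3273] [0.4946 0.3503]
0.18 [0.4887 0.3239] [0.4866 0.3336]
0.19 [0.4856 0.3206] [0.4787 0.317 ]
0.2 [0.4826 0.3172] [0.4707 0.3004]
311.40002 189.0 46.08 160 [0.4766 0.2095]
405.00003 180.6 56.640003 104 [0.5568 0.212 ]
447.00003 108.600006 55.320004 101 [0.5889 0.2686]
491.40002 145.8 59.280003 47 [0.6274 0.237 ]
583.80005 174.6 57.96 48 [0.7086 0.2078]
305.40002 39.0 26.28 92 [0.48   0.3248]
313.80002 269.40002 50.04 87 [0.4735 0.1322]
352.2 190.20001 54.0 134 [0.5116 0.2063]
tool shift [ 0.1309 -0.0071  0.0207] rz 0.001
```

>>> jog_arm(motion=[[0.045,-0.003,0,0,0,0,-1],[0.045,-0.003,0,0,0,0,-1],[0.042,-0.002,0.01,0,0,0,-1],[0,0,0.02,0,0,0,-1],[0,0,0.01,0,0,0,-1]])

```text
time_s: 16.85
ee_pos: [0.4813, 0.3172, 0.2073]
eef_rot: [-3.139, 0.002, 1.512]
force: [0.3, -0.2, -0.1]
grip_width: 0.0004
grip_force: 0.0
```

>>> jog_arm(motion=[[0,0,0.008,0,0,0,-1],[0,0,0.006,0,0,0,-1],[0,0,0.004,0,0,0,-1],[0,0,0,0,0,0,-1]])

```text
time_s: 17.25
ee_pos: [0.4824, 0.3162, 0.1916]
eef_rot: [3.141, 0.0, 1.51]
force: [-0.7, -1.5, 1.3]
grip_width: 0.0004
grip_force: 0.8
```

>>> jog_arm(motion=[[0,0,-0.004,0,0,0,-1],[0.005,0,0,0,0,0,-1],[0,0,0.004,0,0,0,-1],[0,0,0.003,0,0,0,-1],[0,0,0,0,0,0,-1]])

```text
time_s: 17.75
ee_pos: [0.4824, 0.322, 0.1883]
eef_rot: [3.141, -0.001, 1.511]
force: [1.0, 3.7, 3.4]
grip_width: 0.0008
grip_force: 1.8
```

>>> jog_arm(motion=[[0,0,0.002,0,0,0,-1],[0,0,0,0,0,0,-1]])

```text
time_s: 17.95
ee_pos: [0.4824, 0.322, 0.1865]
eef_rot: [3.141, -0.001, 1.511]
force: [0.8, 3.6, 4.1]
grip_width: 0.0003
grip_force: 2.3
```

>>> jog_arm(motion=[[0,0,0.002,0,0,0,-1],[0,0,0,0,0,0,-1]])

```text
time_s: 18.15
ee_pos: [0.4825, 0.322, 0.1861]
eef_rot: [3.14, -0.001, 1.511]
force: [-2.8, 2.5, 14.6]
grip_width: 0.0006
grip_force: 7.5
```

>>> jog_arm(motion=[[0,0,0.002,0,0,0,-1],[0,0,0,0,0,0,-1],[0,0,0,0,0,0,-1]])

```text
time_s: 18.45
ee_pos: [0.4827, 0.3221, 0.1858]
eef_rot: [3.139, -0.002, 1.511]
force: [-9.1, -2.6, 28.3]
grip_width: 0.0004
grip_force: 14.5
```

>>> jog_arm(motion=[[0,0,-0.01,0,0,0,-1],[0,0,-0.03,0,0,0,-1],[0,0,-0.04,0,0,0,-1],[0,0,0,0,0,0,-1],[0,0,0,0,0,0,-1]])

```text
time_s: 18.95
ee_pos: [0.4824, 0.3214, 0.2624]
eef_rot: [3.141, 0.0, 1.511]
force: [0.1, 0.5, -0.7]
grip_width: 0.0009
grip_force: 0.0
```

```bash
python3 - <<'E'
from h import *
st();print(ctrl.hand_in())
E
```

```text
t 18.95 p [0.4824 0.3214 0.2624] rpy [3.141 0.    1.511] F [ 0.1  0.5 -0.7] w 0.0009 g 0.0
the job is handed in; nothing more can be done
None
```

I handed the job in at 18.95 s, and no verdict came back: the tray should be flat on the bed behind the sill (a touch on its rear handle bar met it at 94.6 mm; flat is 94.5 mm), and the scan button was pressed to its stop and let go; I did not check the rack or the bystanders after the tray dropped in.

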